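# Wind a circuit board up into its test probes

### The job

Pick up the loose hand crank, fit its socket fully down on the square shaft of the board lift, and wind it clockwise (seen from above) until the board has pushed the spring probe plate up by about 4 mm. Do not overwind the springs, do not touch the board by hand, leave the crank seated on the shaft, and leave the solder spool, the sponge stand and the jar where they are.

Things in the scene. Friction and masses are not known exactly. Their poses are not given: they have to be found in the camera images.
- jack: Board lift: a screw jack fixed to the bench, grey base plate 190 x 285 x 16 mm. Origin on the table on the axis of its upright screw, z up, y from the screw towards the board tray (tray centre at x 20, y 135 mm). The crank goes on the screw's top. Clockwise from above raises the tray, 24 mm a turn. The screw stays where it is left; its own friction is 0.36 N m (about 7 N at the crank's grip).
- shaft_top (a point): Centre of the top of the screw's square drive, 152 mm above the table, on the screw axis; does not turn. Drive: 18 mm across flats, 20 mm high, top 2 mm narrowed to 16.5 mm, on a collar of 34 mm diameter where the crank's hub comes to rest. Its flats start at any angle to the jack, not told: turn the crank to and fro under a light push until it drops on.
- lift (a joint): Height of the tray above its lowest position, in m (0 to 0.062); starts at 0.
- head_foot (a point): Point on the jack's base below the middle of the aluminium probe head, which stands over the board: a black spring plate with brass probes pointing down. Head height is set by hand and not told: the board meets the probes at a lift of 30 to 48 mm. The head's top is 122 mm high at most, below the seated crank.
- tray (a point): Middle of the tray's floor (moves with the lift); the board lies on it. Past first touch the springs push back 16 N per mm of plate travel, adding 0.06 N m of crank torque (1.2 N at the grip) per mm. Right stop: plate up 4 mm (60 to 80 degrees of crank past first touch), 64 N between tray and board; 40 to 90 N is good, over 110 N bends the probes.
- board: A green circuit board 76 x 116 x 5 mm with small parts on top, lying loose in the tray's rim. Origin at the centre of its underside.
- crank: Dark steel hand crank, 0.33 kg, loose on the bench, socket down. Origin on the hub's axis at its underside, z up, x from hub to grip. Hub: 40 x 40 x 24 mm block (faces along x and y), square socket 20 mm wide, 21.5 mm deep, open below. On it a round boss, 24 mm in diameter, z = 24 to 57 mm, to hold it by. A flat arm 22 mm wide, 10 mm high runs out along x at the bottom.
- socket (a point): Centre of the socket's mouth, on the underside of the crank's hub (same as the crank's origin).
- crank_grip (a point): Middle of the crank's upright grip, a black sleeve 20 mm in diameter and 46 mm high that spins freely on its pin, 52 mm from the hub's axis; spans z = 11.5 to 57.5 mm above the hub's underside, the point at z = 37 mm.
- spool: Bystander: grey solder spool, 54 mm in diameter, 38 mm high, standing. Origin under its centre.
- sponge_stand: Bystander: black stand with a sponge, 75 x 100 mm, 34 mm high. Origin under its centre.
- flux_jar: Bystander: amber jar, 44 mm in diameter, 55 mm high. Origin under its centre.
Mind the look-alikes: they are no part of the job. What is shaped like the crank but blue, purple or yellow is not meant.

How it is judged:
By the outcome, as a careful person would: the job done as asked, in the order asked, and still so for the second after the job is handed in, with the robot touching nothing.
It also fails if it takes over 72 s, if anything falls off the work surface, if the arm or the gripper's body presses on something with over 40 N, if the wrist force passes 120 N, or if a joint passes its speed limit or range.

### The arm

A 6-joint arm with a two-finger parallel gripper is mounted at the origin on the work surface. World frame = base frame: x ahead of the robot, y to its left, z up, the work surface at z = 0. Lengths are in m, angles in rad, forces in N, time in s.
With the tool pointing down it reaches from about 0.15 to 0.775 m from the base axis. Payload 6.1 kg.
Tool frame: the origin (TCP) lies at the very end of the fingers, on their centre line; the grasp point (between the pads) lies 19 mm behind it; z points along the fingers, y is the direction in which the jaws open and shut (so a half turn about z gives the same grasp; the last joint's range is limited). The gripper opens to 85 mm and grips with 20 to 120 N. Pads are 22 mm wide; open, the fingers measure 114 mm over their backs; the gripper's body (76 mm by 85 mm) begins 54 mm behind the grasp point. The pads swing forward as they close: fully open they stand 13 mm farther back than shut.
Start: joints at [1.206, 0.126, -0.04, 1.405, 0, 1.571], TCP at [0.187, 0.49, 0.193] pointing down, gripper open.
Joint ranges: [-2.72, 2.72], [-0.95, 1.95], [-1.27, 1.35], [-1.78, 2.02], [-1.46, 1.47], [-3.14, 3.14]. Speed limits (rad/s): [2.39, 2.39, 3.01, 3.14, 3.14, 3.14].

### API

Orientations are given as a 3x3 rotation matrix whose columns are the frame's x, y, z axes.
In Python, from bench import robot gives the robot as it stands. The module is installed in compiled form; this text tells all that it offers.
- The arm moves only by the shell command python3 -m jog 'ROWS' [OPENING] [FORCE]. ROWS is JSON, a list of rows, each an object of numbers: "dx", "dy", "dz": the shift along the tool's x, y, z in mm; "rx", "ry", "rz": the turn, a rotation vector about the tool's x, y, z in rad. In form: [{"dx": .., "dy": .., "dz": .., "rx": .., "ry": .., "rz": ..}, ...]. A call has 1 to 8 rows; each row is the pose to reach, as a shift and turn from the pose measured when the call began, along the tool's axes at that moment; what a row does not reach only later rows make up. A row lasts 1/12 s, in which the tool goes at most 41.7 mm and 7.16 degrees, less where a joint would pass 70% of its speed; a pose out of reach is approached as far as the arm can. A call with a gripper value outside its range is refused whole. OPENING is the opening, from 0 (shut) to 1 (fully open), set as the call begins (- or left out, the last holds). The fingers move at their own pace and stop on an object; FORCE is the grip in N (left out, the last holds). Time passes only in rows, so rows that repeat a pose let the fingers close. It gives the time, the measured TCP pose, the force and the opening at its end, in the units of the state.
- robot.sense(): the state, without advancing time (a new reading comes with each control period).
- robot.capture(name): name is "scene" or "top"; returns the picture (400x640x3 uint8, red, green, blue); there is no depth.
- robot.camera_model(name): a dict with "mtx" (3x3 intrinsics, pixels), "camera_from_world" (4x4, takes a point from world to camera coordinates). Camera axes: x right, y down, z forward; pixel columns grow to the right and rows downward; lengths in m; the calibration is good to about 2 mm. A picture is of the moment at which its call begins. camera_model takes no time and is no camera call.
- robot.sign_off(): hands the job in, once; it reports no verdict.
The state is a dict: "time_s": time; "q": joint angles; "qvel": joint speeds; "joint_efforts": joint torques, N m; "tool_pos": TCP position; "tcp_rot": TCP orientation; "wrist_force": force on the tool from outside, world axes, zero at the start; "ft_torque": the same for the moment, N m; "gripper_width": finger opening in m.
Only numpy, scipy, OpenCV 4.12 (cv2) and the standard library are available. Lean on these libraries where they do the work, as an engineer would, in place of code of your own. Each camera call takes 0.05 s, during which the arm holds its last target. There are 200 camera calls.

## Working session

There is one attempt and no reset: what is moved stays moved. The work goes in short steps, Python scripts to look and compute and a shell command to move; the robot and the scene stay as the last step left them, time stands still between calls to the robot, and variables do not carry over. Pictures are saved under pics/ and viewed, about 8 in all and at most 12, crops included, and the job is handed in when it is done.

```bash
mkdir -p pics; python3 - <<'E'
from bench import robot
import cv2
for n in("scene","top"):
    cv2.imwrite(f"pics/{n}0.png",cv2.resize(robot.capture(n)[:,:,::-1],(800,500)))
    m=robot.camera_model(n);print(n,m["mtx"].tolist(),m["camera_from_world"].round(4).tolist())
s=robot.sense();print(s)
E
```

```text
scene [[505.57750869138266, 0.0, 320.9921579431612], [0.0, 505.57750869138266, 205.35778627211747], [0.0, 0.0, 1.0]] [[0.1453, 0.9892, 0.02, 0.0299], [0.595, -0.0713, -0.8005, -0.2453], [-0.7905, 0.1282, -0.5989, 1.8395], [0.0, 0.0, 0.0, 1.0]]
top [[412.53640631594425, 0.0, 322.07783137323554], [0.0, 412.53640631594425, 198.51533655567187], [0.0, 0.0, 1.0]] [[0.0204, -0.9998, -0.0043, -0.1215], [-0.9966, -0.0199, -0.0805, 0.5073], [0.0804, 0.006, -0.9967, 1.0135], [0.0, 0.0, 0.0, 1.0]]
{'time_s': 0.1, 'q': array([ 1.20598075e+00,  1.26296785e-01, -4.05203813e-02,  1.40540692e+00,
        2.97481046e-05,  1.57076978e+00]), 'qvel': array([ 0.00179416, -0.00164678,  0.00144914, -0.00167391, -0.00123938,
       -0.00180543]), 'joint_efforts': array([ 1.56041682e-05, -4.36901057e+01,  3.53608060e+01,  1.35717532e-02,
       -2.97557712e-07,  1.41212303e-05]), 'tool_pos': array([0.1871437 , 0.49004731, 0.19251228]), 'tcp_rot': array([[-9.34199030e-01,  3.56751852e-01, -5.37183092e-04],
       [ 3.56752255e-01,  9.34198093e-01, -1.32318710e-03],
       [ 2.97859707e-05, -1.42776139e-03, -9.99998980e-01]]), 'wrist_force': array([-0.31393762, -0.28063714,  0.19965542]), 'ft_torque': array([0.01514688, 0.03946118, 0.00734711]), 'gripper_width': 0.08543337918645862}
```

View pics/scene0.png

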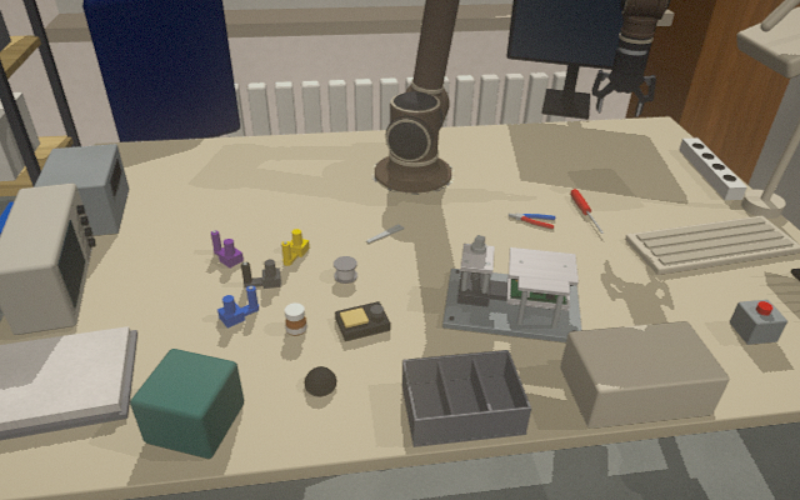

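View pics/top0.png

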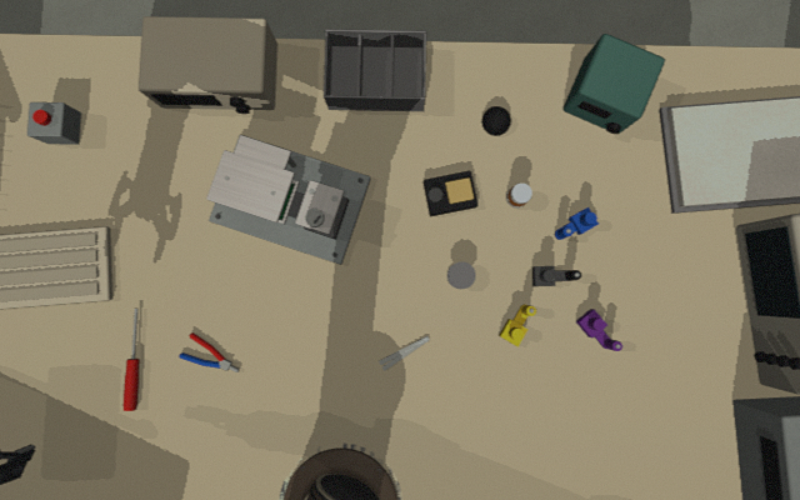

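The scene view shows the dark crank at about (260,275), between the purple, blue and yellow look-alikes, and the jack at about (510,290). In the top view the crank hub is at (543,276), its grip is at (573,275) pointing right, and the shaft is near (316,217). Next I'll take closer crops.

```bash
cat > h.py <<'E'
import numpy as np,cv2
from bench import robot
def ray(n,u,v):
    m=robot.camera_model(n);T=m["camera_from_world"];R=T[:3,:3]
    return -R.T@T[:3,3], R.T@np.linalg.solve(m["mtx"],[u,v,1])
def onz(n,u,v,z):
    o,d=ray(n,u,v);return o+d*(z-o[2])/d[2]
def two(a,b):
    (o,d),(p,e)=ray("scene",*a),ray("top",*b)
    t=np.linalg.lstsq(np.c_[d,-e],p-o,rcond=None)[0]
    A,B=o+t[0]*d,p+t[1]*e
    return (A+B)/2,np.linalg.norm(A-B)
def proj(n,P):
    m=robot.camera_model(n);c=m["camera_from_world"]@np.r_[P,1];q=m["mtx"]@c[:3];return q[:2]/q[2]
def crop(img,x,y,w,h,k): return cv2.resize(img[y:y+h,x:x+w,::-1],(w*k,h*k),interpolation=cv2.INTER_CUBIC)
E
python3 - <<'E'
from h import *
s=robot.capture("scene");t=robot.capture("top")
np.save("s0",s);np.save("t0",t)
a=crop(t,415,200,66,50,6); b=crop(t,222,140,66,50,6)
c=crop(s,180,195,66,50,6); d=crop(s,350,180,66,50,6)
cv2.imwrite("pics/m1.png",np.vstack([np.hstack([a,b]),np.hstack([c,d])]))
E
```

```text
(no output)
```

View pics/m1.png

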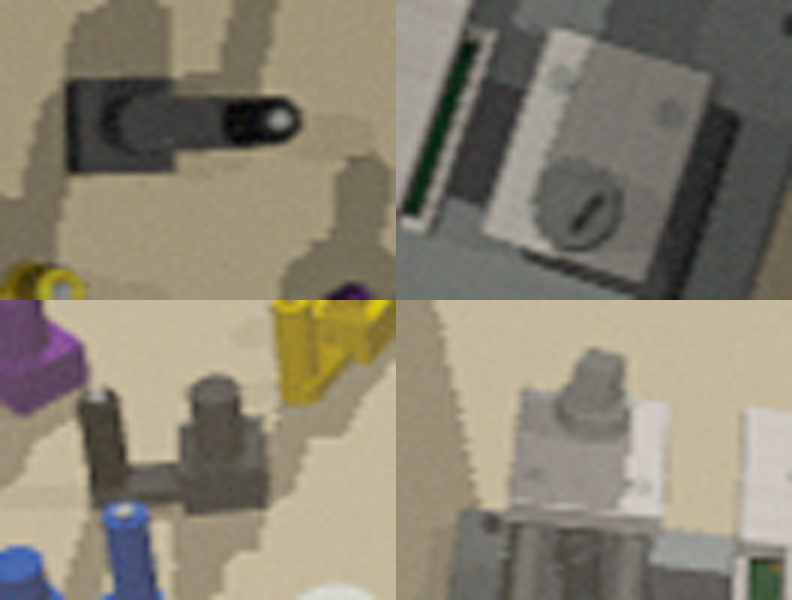

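The crops show:
- **Crank, top view:** hub outline x 67–175, y 78–172, and the light pin top at (282,119).
- **Crank, scene view:** boss top at (215,388) and pin top at (97,396).
- **Shaft:** the collar disc is centred at about (578,203) in the top view, and the drive top is at about (604,357) in the scene view.

```bash
python3 - <<'E'
from h import *
np.set_printoptions(precision=4,suppress=True)
T=lambda x,y:(415+x/6-.4,200+y/6-.4); S=lambda x,y:(180+x/6-.4,195+(y-300)/6-.4)
TJ=lambda x,y:(222+(x-396)/6-.4,140+y/6-.4); SJ=lambda x,y:(350+(x-396)/6-.4,180+(y-300)/6-.4)
print("boss scene z57",onz("scene",*S(215,388),.057))
print("hub top corners",[onz("top",*T(x,y),.024)[:2] for x,y in((175,78),(175,172))], [onz("top",*T(67,y),0.0)[:2] for y in (78,172)])
print("pin",onz("scene",*S(97,396),.06),onz("top",*T(282,119),.06),two(S(97,396),T(282,119)))
print("collar top z.132",onz("top",*TJ(578,203),.132))
print("drive scene z.152",onz("scene",*SJ(604,357),.152), "two",two(SJ(604,357),TJ(584,210)))
print("collar scene",onz("scene",*SJ(594,410),.132))
# block top edge direction in top view
print("blk",[onz("top",*TJ(x,y),.11)[:2] for x,y in((553,30),(710,73),(485,230),(645,283))])
for n,f in(("top","t0"),("scene","s0")):
    img=np.load(f+".npy").astype(int)
    c=proj(n,onz("top",*TJ(578,203),.142)); print(n,c)
t=np.load("t0.npy").astype(int)
m=((t.max(2)-t.min(2)<14)&(t.max(2)<95)).astype(np.uint8); m[:200]=0;m[250:]=0;m[:,:420]=0;m[:,470:]=0
E
```

```text
boss scene z57 [ 0.46   -0.3926  0.057 ]
hub top corners [array([ 0.4803, -0.4145]), array([ 0.4414, -0.4143])] [array([ 0.4806, -0.3757]), array([ 0.4409, -0.3757])]
pin [ 0.4637 -0.4451  0.06  ] [ 0.4629 -0.4466  0.06  ] (array([ 0.463 , -0.4459,  0.0597]), np.float64(0.001576252329953872))
collar top z.132 [0.554  0.0468 0.132 ]
drive scene z.152 [0.5518 0.0526 0.152 ] two (array([0.5501, 0.0471, 0.1504]), np.float64(0.011730782484632775))
collar scene [0.5629 0.0472 0.132 ]
blk [array([0.6241, 0.0627]), array([0.6085, 0.0016]), array([0.546, 0.086]), array([0.5268, 0.0241])]
top [251.9333 173.4333]
scene [381.1866 192.613 ]
```

```bash
python3 - <<'E'
from h import *
t=np.load("t0.npy");s=np.load("s0.npy")
f=lambda i,x,y:cv2.convertScaleAbs(crop(i,x,y,25,25,16),alpha=2,beta=-110)
cv2.imwrite("pics/m2.png",np.hstack([f(t,240,162),f(s,370,182)]))
for P in([.553,.047,.132],[.553,.047,.152]):print(proj("top",P),proj("scene",P))
E
```

```text
[251.83691059 173.88896741] [381.60098604 195.74117795]
[250.25314313 172.61469698] [382.30526832 189.50910259]
```

View pics/m2.png

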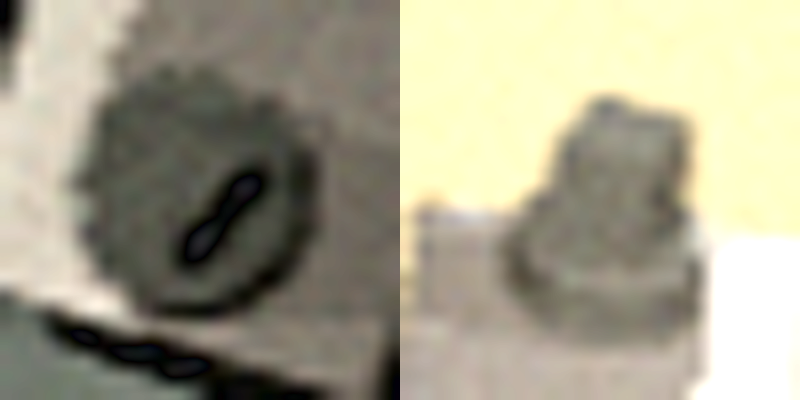

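The collar and drive readings put the shaft axis at about (0.554, 0.0485). The crank hub is at (0.4605, −0.394), with its arm pointing along −y (yaw about −87.6°). I'll go there now.

```bash
cat >> h.py <<'E'
from scipy.spatial.transform import Rotation as Rn
def delta(x,y,z,yaw):
    "shift (mm) and turn in tool axes to the down-pointing pose with tool x at yaw (deg)"
    s=robot.sense();R=s["tcp_rot"];a=np.radians(yaw)
    G=np.c_[[np.cos(a),np.sin(a),0],[np.sin(a),-np.cos(a),0],[0,0,-1]]
    print("d",(R.T@(np.array([x,y,z])-s["tool_pos"])*1e3).round(1),"r",Rn.from_matrix(R.T@G).as_rotvec().round(3),
      "yaw",np.degrees(np.arctan2(R[1,0],R[0,0])).round(1),"q6",s["q"][5].round(2),"F",s["wrist_force"].round(1),"M",s["ft_torque"].round(2),"t",round(s["time_s"],2),"w",s["gripper_width"].round(4),"p",s["tool_pos"].round(4))
E
cat > g.py <<'E'
import sys
from h import *
delta(*map(float,sys.argv[1:]))
E
python3 g.py .4605 -.394 .12 92.4
python3 -m jog '[{"dx":-140,"dy":-180,"dz":10,"rz":0.5},{"dx":-285,"dy":-364,"dz":30,"rz":1.16},{"dx":-285,"dy":-364,"dz":30,"rz":1.16},{"dx":-285,"dy":-364,"dz":30,"rz":1.16},{"dx":-285,"dy":-364,"dz":30,"rz":1.16},{"dx":-285,"dy":-364,"dz":30,"rz":1.16},{"dx":-285,"dy":-364,"dz":30,"rz":1.16},{"dx":-285,"dy":-364,"dz":30,"rz":1.16}]' 0.6
python3 g.py .4605 -.394 .12 92.4
```

```text
Traceback (most recent call last):
  File "g.py", line 3, in <module>
    delta(*map(float,sys.argv[1:]))
    ~~~~~^^^^^^^^^^^^^^^^^^^^^^^^^^
  File "h.py", line 22, in delta
    "yaw",np.degrees(np.arctan2(R[1,0],R[0,0])).round(1),"q6",s["q"][5].round(2),"F",s["wrist_force"].round(1),"M",s["ft_torque"].round(2),"t",round(s["time_s"],2),"w",s["gripper_width"].round(4),"p",s["tool_pos"].round(4))
                                                                                                                                                                        ^^^^^^^^^^^^^^^^^^^^^^^^
AttributeError: 'float' object has no attribute 'round'
invalid input
Traceback (most recent call last):
  File "g.py", line 3, in <module>
    delta(*map(float,sys.argv[1:]))
    ~~~~~^^^^^^^^^^^^^^^^^^^^^^^^^^
  File "h.py", line 22, in delta
    "yaw",np.degrees(np.arctan2(R[1,0],R[0,0])).round(1),"q6",s["q"][5].round(2),"F",s["wrist_force"].round(1),"M",s["ft_torque"].round(2),"t",round(s["time_s"],2),"w",s["gripper_width"].round(4),"p",s["tool_pos"].round(4))
                                                                                                                                                                        ^^^^^^^^^^^^^^^^^^^^^^^^
AttributeError: 'float' object has no attribute 'round'
```

```bash
sed -i 's/s\["gripper_width"\].round(4)/round(s["gripper_width"],4)/' h.py
python3 g.py .4605 -.394 .12 92.4
python3 -m jog '[{"dx":-32,"dy":-40,"dz":3,"rx":0,"ry":0,"rz":0.12},{"dx":-64,"dy":-80,"dz":6,"rx":0,"ry":0,"rz":0.24},{"dx":-96,"dy":-120,"dz":9,"rx":0,"ry":0,"rz":0.36},{"dx":-128,"dy":-160,"dz":12,"rx":0,"ry":0,"rz":0.48},{"dx":-160,"dy":-200,"dz":15,"rx":0,"ry":0,"rz":0.6},{"dx":-192,"dy":-240,"dz":18,"rx":0,"ry":0,"rz":0.72},{"dx":-224,"dy":-280,"dz":21,"rx":0,"ry":0,"rz":0.84},{"dx":-256,"dy":-320,"dz":24,"rx":0,"ry":0,"rz":0.96}]' 0.6
python3 g.py .4605 -.394 .12 92.4
```

```text
d [-570.8 -728.4   73.4] r [-1.000e-03  1.000e-03  1.164e+00] yaw 159.1 q6 1.57 F [-0.2  0.1 -0.5] M [ 0.01 -0.02 -0.05] t 0.2 w 0.0857 p [0.1872 0.4902 0.1927]
time_s: 0.87
tool_pos: [0.2884, 0.1717, 0.1734]
tcp_rot: [[-0.239, 0.971, 0.0], [0.971, 0.239, -0.001], [-0.001, 0.0, -1.0]]
wrist_force: [0.8, -0.4, 0.1]
gripper_width: 0.0514
d [-590.4   32.    53.8] r [0.    0.001 0.199] yaw 103.8 q6 1.87 F [ 0.8 -0.4  0.1] M [ 0.02 -0.11 -0.03] t 0.87 w 0.0514 p [0.2884 0.1717 0.1734]
```

```bash

python3 -m jog '[{"dx":-40,"dy":2,"dz":4,"rx":0,"ry":0,"rz":0.1},{"dx":-80,"dy":4,"dz":8,"rx":0,"ry":0,"rz":0.2},{"dx":-120,"dy":6,"dz":12,"rx":0,"ry":0,"rz":0.2},{"dx":-160,"dy":8,"dz":16,"rx":0,"ry":0,"rz":0.2},{"dx":-200,"dy":10,"dz":20,"rx":0,"ry":0,"rz":0.2},{"dx":-240,"dy":12,"dz":24,"rx":0,"ry":0,"rz":0.2},{"dx":-280,"dy":15,"dz":28,"rx":0,"ry":0,"rz":0.2},{"dx":-320,"dy":17,"dz":30,"rx":0,"ry":0,"rz":0.2}]'
python3 g.py .4605 -.394 .12 92.4
```

```text
time_s: 1.53
tool_pos: [0.3812, -0.1372, 0.1433]
tcp_rot: [[-0.04, 0.999, 0.001], [0.999, 0.04, -0.001], [-0.001, 0.001, -1.0]]
wrist_force: [1.2, 0.1, 0.4]
gripper_width: 0.0511
d [-259.7   68.9   23.5] r [ 0.001  0.001 -0.002] yaw 92.3 q6 1.19 F [1.2 0.1 0.4] M [ 0.   -0.01 -0.03] t 1.53 w 0.0511 p [ 0.3812 -0.1372  0.1433]
```

```bash

python3 -m jog '[{"dx":-38,"dy":10,"dz":3,"rx":0,"ry":0,"rz":0},{"dx":-76,"dy":20,"dz":6,"rx":0,"ry":0,"rz":0},{"dx":-114,"dy":30,"dz":9,"rx":0,"ry":0,"rz":0},{"dx":-152,"dy":40,"dz":13,"rx":0,"ry":0,"rz":0},{"dx":-190,"dy":50,"dz":17,"rx":0,"ry":0,"rz":0},{"dx":-228,"dy":60,"dz":20,"rx":0,"ry":0,"rz":0},{"dx":-259.7,"dy":69,"dz":23.5,"rx":0,"ry":0,"rz":0},{"dx":-259.7,"dy":69,"dz":23.5,"rx":0,"ry":0,"rz":0}]'
python3 g.py .4605 -.394 .028 92.4
python3 - <<'E'
from h import *
t=robot.capture("top");s=robot.capture("scene")
cv2.imwrite("pics/m3.png",np.hstack([crop(t,400,170,80,100,5),crop(s,170,150,80,100,5)]))
E
```

```text
time_s: 2.2
tool_pos: [0.4613, -0.3988, 0.1172]
tcp_rot: [[-0.037, 0.999, -0.001], [0.999, 0.037, -0.001], [-0.001, -0.001, -1.0]]
wrist_force: [-0.7, 1.0, -0.6]
gripper_width: 0.0511
d [ 4.9 -0.6 89.2] r [-0.001  0.001 -0.005] yaw 92.1 q6 0.82 F [-0.7  1.  -0.6] M [ 0.    0.02 -0.02] t 2.2 w 0.0511 p [ 0.4613 -0.3988  0.1172]
```

View pics/m3.png

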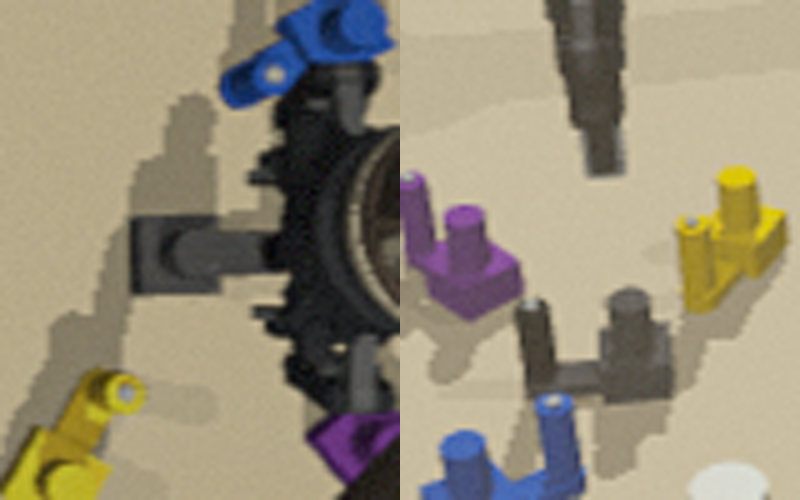

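The arm is above the crank, and the look-alikes are clear of the fingers. Fingers at ±40 mm in x fit between blue (x≈0.54) and yellow (x≈0.38). Going down and gripping.

```bash

python3 -m jog '[{"dx":5,"dy":-0.6,"dz":30,"rx":0,"ry":0,"rz":0},{"dx":5,"dy":-0.6,"dz":55,"rx":0,"ry":0,"rz":0},{"dx":5,"dy":-0.6,"dz":75,"rx":0,"ry":0,"rz":0},{"dx":5,"dy":-0.6,"dz":89,"rx":0,"ry":0,"rz":0},{"dx":5,"dy":-0.6,"dz":89,"rx":0,"ry":0,"rz":0},{"dx":5,"dy":-0.6,"dz":89,"rx":0,"ry":0,"rz":0}]'
python3 -m jog '[{"dx":0,"dy":0,"dz":0,"rx":0,"ry":0,"rz":0},{"dx":0,"dy":0,"dz":0,"rx":0,"ry":0,"rz":0},{"dx":0,"dy":0,"dz":0,"rx":0,"ry":0,"rz":0},{"dx":0,"dy":0,"dz":0,"rx":0,"ry":0,"rz":0},{"dx":0,"dy":0,"dz":0,"rx":0,"ry":0,"rz":0},{"dx":0,"dy":0,"dz":0,"rx":0,"ry":0,"rz":0}]' 0 70
python3 g.py .4605 -.394 .2 92.4
```

```text
time_s: 2.8
tool_pos: [0.4587, -0.388, 0.0297]
tcp_rot: [[-0.04, 0.999, -0.002], [0.999, 0.04, 0.002], [0.002, -0.002, -1.0]]
wrist_force: [-1.2, -0.2, 0.4]
gripper_width: 0.0515
time_s: 3.3
tool_pos: [0.4588, -0.3882, 0.03]
tcp_rot: [[-0.04, 0.999, -0.002], [0.999, 0.04, 0.002], [0.002, -0.002, -1.0]]
wrist_force: [-0.9, -0.8, 0.4]
gripper_width: 0.0002
d [  -5.6    1.1 -170. ] r [-0.002 -0.002 -0.002] yaw 92.3 q6 0.83 F [-0.9 -0.8  0.4] M [ 0.03 -0.04 -0.01] t 3.3 w 0.0002 p [ 0.4588 -0.3882  0.03  ]
```

```bash
python3 - <<'E'
from h import *
t=robot.capture("top");s=robot.capture("scene")
np.save("t1",t);np.save("s1",s)
cv2.imwrite("pics/m4.png",np.hstack([crop(t,400,170,80,100,5),crop(s,170,150,80,100,5)]))
d=robot.sense();print(d["q"].round(3),d["tool_pos"])
for n in("top","scene"):print(proj(n,d["tool_pos"]))
E
```

```text
[-0.702  0.316 -0.163  1.095  0.     0.829] [ 0.45873197 -0.38809986  0.02973216]
[433.77256652 221.01190927]
[218.11570514 216.6595705 ]
```

View pics/m4.png

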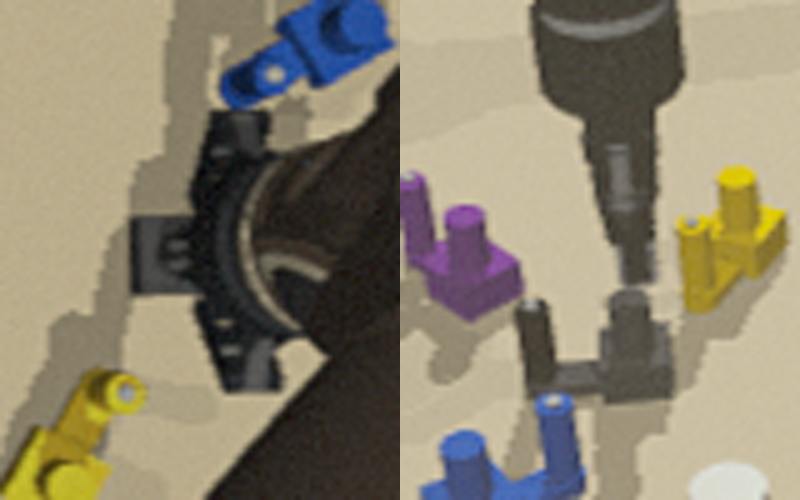

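The picture shows the shut fingers ending just above the boss top (scene crop about (638,283), boss top about (628,297)). The reported TCP projects lower, at (640,333). I'll compare the reported pose with the images.

```bash
python3 - <<'E'
from h import *
print("start pred scene",proj("scene",[.187,.49,.193])*1.25,"z+.013",proj("scene",[.187,.49,.206])*1.25)
print("hover pred",(proj("scene",[.4613,-.3988,.1172])-[170,150])*5+[400,0])
for z in(.03,.05,.06,.07):print(z,(proj("scene",[.4587,-.388,z])-[170,150])*5+[400,0],(proj("top",[.4587,-.388,z])-[400,170])*5)
E
```

```text
start pred scene [611.62368764 131.96402726] z+.013 [612.72847737 127.33645264]
hover pred [603.56520889 209.13130098]
0.03 [640.7123224 332.8712303] [168.80440542 255.10606936]
0.05 [637.02543381 304.38487009] [179.77630311 254.02475419]
0.06 [635.15818038 289.95773114] [185.42824    253.46773796]
0.07 [633.27477966 275.40583189] [191.19534533 252.89937151]
```

The fingers really are about 33 mm higher than reported and about 7 mm too far towards +y, so reported heights are biased here. I'll open, shift, and go down in stages while watching the force.

```bash

python3 -m jog '[{"dx":-4,"dy":1,"dz":-8,"rx":0,"ry":0,"rz":0},{"dx":-8,"dy":2,"dz":-10,"rx":0,"ry":0,"rz":0},{"dx":-8,"dy":2,"dz":-10,"rx":0,"ry":0,"rz":0},{"dx":-8,"dy":2,"dz":-5,"rx":0,"ry":0,"rz":0},{"dx":-8,"dy":2,"dz":5,"rx":0,"ry":0,"rz":0},{"dx":-8,"dy":2,"dz":15,"rx":0,"ry":0,"rz":0},{"dx":-8,"dy":2,"dz":18,"rx":0,"ry":0,"rz":0},{"dx":-8,"dy":2,"dz":18,"rx":0,"ry":0,"rz":0}]' 0.6 70
python3 - <<'E'
from h import *
t=robot.capture("top");s=robot.capture("scene")
d=robot.sense();print(d["q"].round(3),d["tool_pos"],d["wrist_force"],d["ft_torque"])
cv2.imwrite("pics/m5.png",np.hstack([crop(t,400,190,50,60,8),crop(s,190,180,50,60,8)]))
print((proj("scene",d["tool_pos"])-[190,180])*8+[400,0],(proj("top",d["tool_pos"])-[400,190])*8)
E
```

```text
time_s: 4.07
tool_pos: [0.4598, -0.3949, 0.0095]
tcp_rot: [[-0.04, 0.999, -0.005], [0.999, 0.04, 0.004], [0.005, -0.005, -1.0]]
wrist_force: [-0.5, -0.8, 0.0]
gripper_width: 0.0512
[-0.71   0.339 -0.173  1.063  0.     0.821] [ 0.46068537 -0.3956308   0.01113771] [-0.11268814 -0.23456028 -0.13246867] [-0.06197279  0.01326615 -0.00151145]
[608.43547581 340.03343419] [278.45898717 243.90859667]
```

View pics/m5.png

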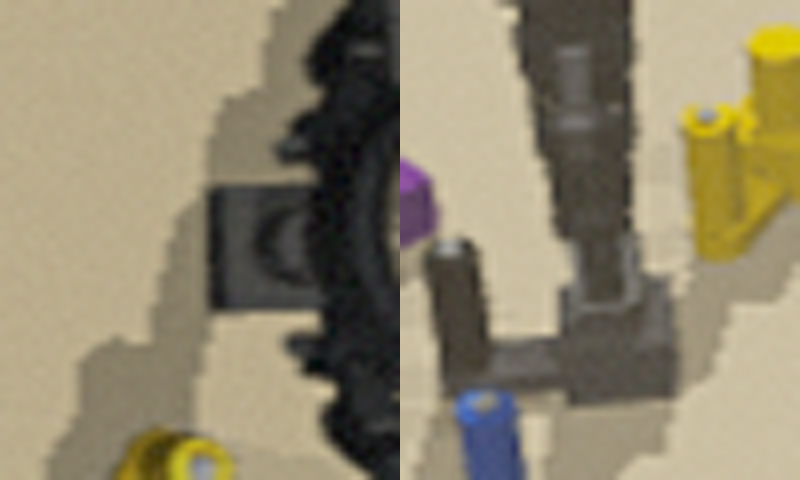

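The near finger now stands beside the boss, tip at about (608,305) in the scene crop, centred on it and roughly 20 mm above the hub's top. Down another 10 mm, then close.

```bash

python3 -m jog '[{"dx":0,"dy":0,"dz":5,"rx":0,"ry":0,"rz":0},{"dx":0,"dy":0,"dz":10,"rx":0,"ry":0,"rz":0},{"dx":0,"dy":0,"dz":10,"rx":0,"ry":0,"rz":0}]'
python3 -m jog '[{"dx":0,"dy":0,"dz":0,"rx":0,"ry":0,"rz":0},{"dx":0,"dy":0,"dz":0,"rx":0,"ry":0,"rz":0},{"dx":0,"dy":0,"dz":0,"rx":0,"ry":0,"rz":0},{"dx":0,"dy":0,"dz":0,"rx":0,"ry":0,"rz":0},{"dx":0,"dy":0,"dz":0,"rx":0,"ry":0,"rz":0}]' 0 70
python3 g.py .4605 -.394 .2 92.4
```

```text
time_s: 4.42
tool_pos: [0.4602, -0.3952, 0.0001]
tcp_rot: [[-0.04, 0.999, -0.004], [0.999, 0.04, 0.004], [0.004, -0.004, -1.0]]
wrist_force: [-0.2, 0.5, -0.4]
gripper_width: 0.051
time_s: 4.83
tool_pos: [0.4605, -0.3952, 0.0003]
tcp_rot: [[-0.04, 0.999, -0.003], [0.999, 0.04, 0.004], [0.004, -0.003, -1.0]]
wrist_force: [1.1, 0.4, 0.5]
gripper_width: 0.0215
d [   1.9   -0.6 -199.7] r [-0.003 -0.004 -0.002] yaw 92.3 q6 0.82 F [1.1 0.4 0.5] M [ 0.15 -0.18  0.02] t 4.83 w 0.0215 p [ 4.605e-01 -3.952e-01  3.000e-04]
```

```bash

python3 -m jog '[{"dx":0,"dy":0,"dz":-10,"rx":0,"ry":0,"rz":0},{"dx":0,"dy":0,"dz":-35,"rx":0,"ry":0,"rz":0},{"dx":0,"dy":0,"dz":-70,"rx":0,"ry":0,"rz":0},{"dx":0,"dy":0,"dz":-105,"rx":0,"ry":0,"rz":0},{"dx":0,"dy":0,"dz":-140,"rx":0,"ry":0,"rz":0},{"dx":0,"dy":0,"dz":-175,"rx":0,"ry":0,"rz":0},{"dx":0,"dy":0,"dz":-190,"rx":0,"ry":0,"rz":0},{"dx":0,"dy":0,"dz":-190,"rx":0,"ry":0,"rz":0}]'
python3 g.py .554 .0485 .19 92.4
```

```text
time_s: 5.5
tool_pos: [0.4624, -0.3972, 0.1956]
tcp_rot: [[-0.04, 0.999, 0.002], [0.999, 0.04, -0.001], [-0.002, 0.002, -1.0]]
wrist_force: [0.9, -0.6, -3.3]
gripper_width: 0.0213
d [441.7 109.2   5.1] r [ 0.002  0.002 -0.002] yaw 92.3 q6 0.82 F [ 0.9 -0.6 -3.3] M [0.   0.03 0.02] t 5.5 w 0.0213 p [ 0.4624 -0.3972  0.1956]
```

The crank is held (3.3 N of weight). Moving across to the shaft.

```bash

python3 -m jog '[{"dx":39,"dy":9,"dz":0,"rx":0,"ry":0,"rz":0},{"dx":78,"dy":18,"dz":0,"rx":0,"ry":0,"rz":0},{"dx":117,"dy":28,"dz":0,"rx":0,"ry":0,"rz":0},{"dx":156,"dy":38,"dz":0,"rx":0,"ry":0,"rz":0},{"dx":195,"dy":48,"dz":0,"rx":0,"ry":0,"rz":0},{"dx":234,"dy":58,"dz":0,"rx":0,"ry":0,"rz":0},{"dx":273,"dy":68,"dz":0,"rx":0,"ry":0,"rz":0},{"dx":312,"dy":78,"dz":0,"rx":0,"ry":0,"rz":0}]'
python3 g.py .554 .0485 .19 92.4
```

```text
time_s: 6.17
tool_pos: [0.527, -0.0804, 0.1936]
tcp_rot: [[-0.039, 0.999, -0.0], [0.999, 0.039, -0.001], [-0.001, -0.0, -1.0]]
wrist_force: [0.5, 0.5, -2.7]
gripper_width: 0.0212
d [127.7  32.1   3.5] r [-0.     0.001 -0.002] yaw 92.3 q6 1.38 F [ 0.5  0.5 -2.7] M [ 0.05 -0.03 -0.01] t 6.17 w 0.0212 p [ 0.527  -0.0804  0.1936]
```

```bash

python3 -m jog '[{"dx":35,"dy":9,"dz":0,"rx":0,"ry":0,"rz":0},{"dx":70,"dy":18,"dz":0,"rx":0,"ry":0,"rz":0},{"dx":105,"dy":26,"dz":0,"rx":0,"ry":0,"rz":0},{"dx":127.7,"dy":32,"dz":0,"rx":0,"ry":0,"rz":0},{"dx":127.7,"dy":32,"dz":0,"rx":0,"ry":0,"rz":0},{"dx":127.7,"dy":32,"dz":0,"rx":0,"ry":0,"rz":0},{"dx":127.7,"dy":32,"dz":0,"rx":0,"ry":0,"rz":0}]'
python3 g.py .554 .0485 .18 92.4
python3 - <<'E'
from h import *
t=robot.capture("top");s=robot.capture("scene")
np.save("t2",t);np.save("s2",s)
cv2.imwrite("pics/m6.png",np.hstack([crop(t,220,140,50,60,8),crop(s,350,150,50,60,8)]))
E
```

```text
time_s: 6.75
tool_pos: [0.5531, 0.0481, 0.1922]
tcp_rot: [[-0.04, 0.999, -0.003], [0.999, 0.04, -0.002], [-0.002, -0.003, -1.0]]
wrist_force: [-0.3, -0.4, -3.2]
gripper_width: 0.0214
d [ 0.4  0.9 12.2] r [-0.003  0.002 -0.002] yaw 92.3 q6 1.62 F [-0.3 -0.4 -3.2] M [0.02 0.01 0.03] t 6.75 w 0.0214 p [0.5531 0.0481 0.1922]
```

View pics/m6.png

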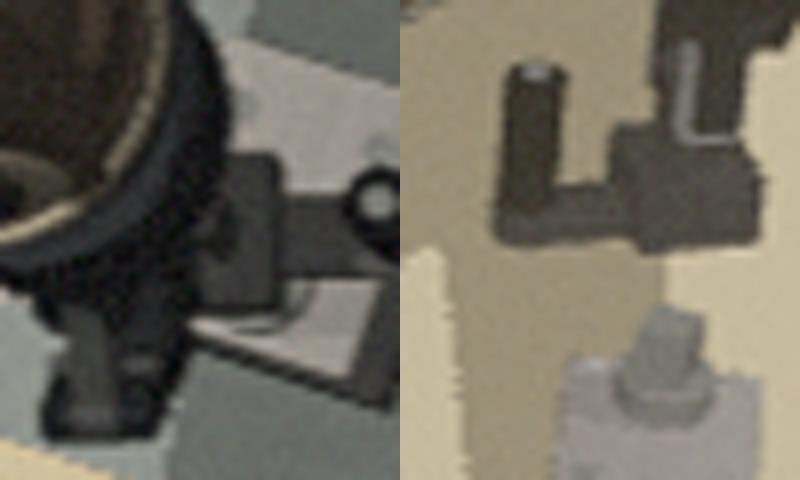

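The scene crop shows the hub above the shaft and a little right of it, with the pin top at (537,70). The top crop has the pin at (380,200). Triangulating the pin gives the crank's true pose.

```bash
python3 - <<'E'
from h import *
S=lambda x,y:(350+(x-400)/8-.45,150+y/8-.45);T=lambda x,y:(220+x/8-.45,140+y/8-.45)
print("pin",two(S(537,70),T(380,200)))
# hub right-top corner edges, top view, for yaw: right edge bottom corners of hub top
print("hub",[onz("top",*T(x,y),.19+.024) for x,y in((280,158),(280,305))])
print("hub R/L lower edge scene mid",onz("scene",*S(695,250),.19))
E
```

```text
pin (array([ 0.55555813, -0.00321396,  0.25195138]), np.float64(0.000808766847522566))
hub [array([0.57198068, 0.02778377, 0.214     ]), array([0.53402179, 0.02650961, 0.214     ])]
hub R/L lower edge scene mid [0.56923065 0.05009625 0.19      ]
```

The pin height confirms that the crank's underside is at the reported z. The hub is at about (0.553, 0.048). Down onto the drive.

```bash

python3 -m jog '[{"dx":0.6,"dy":0.9,"dz":15,"rx":0,"ry":0,"rz":0},{"dx":0.6,"dy":0.9,"dz":30,"rx":0,"ry":0,"rz":0},{"dx":0.6,"dy":0.9,"dz":36,"rx":0,"ry":0,"rz":0},{"dx":0.6,"dy":0.9,"dz":39,"rx":0,"ry":0,"rz":0},{"dx":0.6,"dy":0.9,"dz":41,"rx":0,"ry":0,"rz":0},{"dx":0.6,"dy":0.9,"dz":41,"rx":0,"ry":0,"rz":0}]'
python3 g.py .554 .0487 .15 92.4
```

```text
time_s: 7.35
tool_pos: [0.5542, 0.0474, 0.1524]
tcp_rot: [[-0.037, 0.999, -0.001], [0.999, 0.037, -0.002], [-0.002, -0.001, -1.0]]
wrist_force: [-0.6, -0.2, -2.8]
gripper_width: 0.0215
d [ 1.3 -0.1  2.4] r [-0.001  0.002 -0.005] yaw 92.1 q6 1.62 F [-0.6 -0.2 -2.8] M [ 0.06  0.01 -0.01] t 7.35 w 0.0215 p [0.5542 0.0474 0.1524]
```

```bash

python3 -m jog '[{"dx":1.3,"dy":0,"dz":2,"rx":0,"ry":0,"rz":0},{"dx":1.3,"dy":0,"dz":4,"rx":0,"ry":0,"rz":0},{"dx":1.3,"dy":0,"dz":5,"rx":0,"ry":0,"rz":0},{"dx":1.3,"dy":0,"dz":5,"rx":0,"ry":0,"rz":0}]'
python3 g.py .554 .0487 .132 92.4
```

```text
time_s: 7.68
tool_pos: [0.5552, 0.0483, 0.1511]
tcp_rot: [[-0.037, 0.999, 0.004], [0.999, 0.037, -0.003], [-0.003, 0.004, -1.0]]
wrist_force: [-5.0, -2.0, 14.5]
gripper_width: 0.0218
d [ 0.4 -1.3 19.1] r [ 0.004  0.003 -0.005] yaw 92.1 q6 1.62 F [-5.  -2.  14.5] M [-0.54  1.25  0.06] t 7.68 w 0.0218 p [0.5552 0.0483 0.1511]
```

Contact at z = 0.151 (drive top), with 17 N of push. The shaded face edge in the earlier crop put the flats near −36°, so I'll turn about 38° clockwise under a light push, going slightly past it.

```bash

python3 -m jog '[{"dx":0.2,"dy":-0.8,"dz":2,"rx":0,"ry":0,"rz":0.12},{"dx":0.2,"dy":-0.8,"dz":2.5,"rx":0,"ry":0,"rz":0.24},{"dx":0.2,"dy":-0.8,"dz":2.5,"rx":0,"ry":0,"rz":0.36},{"dx":0.2,"dy":-0.8,"dz":2.5,"rx":0,"ry":0,"rz":0.46},{"dx":0.2,"dy":-0.8,"dz":3,"rx":0,"ry":0,"rz":0.54},{"dx":0.2,"dy":-0.8,"dz":4,"rx":0,"ry":0,"rz":0.62},{"dx":0.2,"dy":-0.8,"dz":5,"rx":0,"ry":0,"rz":0.68},{"dx":0.2,"dy":-0.8,"dz":5,"rx":0,"ry":0,"rz":0.68}]'
python3 g.py .554 .0487 .132 54
```

```text
time_s: 8.35
tool_pos: [0.5563, 0.0481, 0.1496]
tcp_rot: [[0.602, 0.799, 0.01], [0.799, -0.602, -0.003], [0.004, 0.01, -1.0]]
wrist_force: [-1.2, -3.3, 11.2]
gripper_width: 0.0216
d [-1.  -2.4 17.6] r [ 0.01  -0.004 -0.017] yaw 53.0 q6 2.31 F [-1.2 -3.3 11.2] M [-0.55  0.47  0.07] t 8.35 w 0.0216 p [0.5563 0.0481 0.1496]
```

```bash

python3 -m jog '[{"dx":-1,"dy":-2.4,"dz":4,"rx":0,"ry":0,"rz":0},{"dx":-1,"dy":-2.4,"dz":4,"rx":0,"ry":0,"rz":-0.06},{"dx":0.2,"dy":-3.3,"dz":4,"rx":0,"ry":0,"rz":-0.06},{"dx":0.2,"dy":-3.3,"dz":4,"rx":0,"ry":0,"rz":0.04}]'
python3 g.py .554 .0487 .132 54
```

```text
time_s: 8.68
tool_pos: [0.5544, 0.0499, 0.1459]
tcp_rot: [[0.635, 0.773, 0.012], [0.773, -0.635, -0.005], [0.004, 0.012, -1.0]]
wrist_force: [1.9, -3.4, -2.5]
gripper_width: 0.0212
d [-1.3  0.3 13.9] r [ 0.012 -0.004 -0.059] yaw 50.6 q6 2.35 F [ 1.9 -3.4 -2.5] M [-0.84 -0.57  0.07] t 8.68 w 0.0212 p [0.5544 0.0499 0.1459]
```

It is dropping on (z 0.146, no push back). Continuing down.

```bash

python3 -m jog '[{"dx":0,"dy":0.2,"dz":5,"rx":0.01,"ry":0,"rz":-0.03},{"dx":0,"dy":0.2,"dz":10,"rx":0.01,"ry":0,"rz":-0.03},{"dx":0,"dy":0.2,"dz":14,"rx":0.01,"ry":0,"rz":-0.03},{"dx":0,"dy":0.2,"dz":16,"rx":0.01,"ry":0,"rz":-0.03},{"dx":0,"dy":0.2,"dz":17,"rx":0.01,"ry":0,"rz":-0.03}]'
python3 g.py .554 .0495 .132 54
```

```text
time_s: 9.1
tool_pos: [0.5554, 0.0497, 0.132]
tcp_rot: [[0.612, 0.791, 0.008], [0.791, -0.612, 0.002], [0.006, 0.005, -1.0]]
wrist_force: [-7.9, -2.5, 24.1]
gripper_width: 0.0218
d [-1. -1.  0.] r [ 0.005 -0.006 -0.031] yaw 52.3 q6 2.32 F [-7.9 -2.5 24.1] M [-0.42  1.94 -0.01] t 9.1 w 0.0218 p [0.5554 0.0497 0.132 ]
```

Seated: z = 0.132, exactly collar height, so the axis is at about (0.555, 0.0497). Next I release the boss and move out to the grip, at tool −x 52 mm.

```bash

python3 -m jog '[{"dx":0,"dy":0,"dz":0,"rx":0,"ry":0,"rz":0},{"dx":0,"dy":0,"dz":0,"rx":0,"ry":0,"rz":0},{"dx":0,"dy":0,"dz":-1,"rx":0,"ry":0,"rz":0},{"dx":0,"dy":0,"dz":-1,"rx":0,"ry":0,"rz":0},{"dx":0,"dy":0,"dz":-20,"rx":0,"ry":0,"rz":0},{"dx":0,"dy":0,"dz":-45,"rx":0,"ry":0,"rz":0},{"dx":0,"dy":0,"dz":-48,"rx":0,"ry":0,"rz":0},{"dx":0,"dy":0,"dz":-48,"rx":0,"ry":0,"rz":0}]' 0.6
python3 g.py .5232 .0086 .175 52.3
python3 - <<'E'
from h import *
t=robot.capture("top");s=robot.capture("scene")
np.save("t3",t);np.save("s3",s)
cv2.imwrite("pics/m7.png",np.hstack([crop(t,220,140,50,60,8),crop(s,350,150,50,60,8)]))
E
```

```text
time_s: 9.77
tool_pos: [0.5561, 0.0498, 0.1814]
tcp_rot: [[0.612, 0.791, 0.011], [0.791, -0.612, 0.002], [0.008, 0.007, -1.0]]
wrist_force: [0.4, 0.2, -0.8]
gripper_width: 0.0512
d [-52.7  -0.9   5.9] r [ 0.007 -0.008 -0.001] yaw 52.2 q6 2.32 F [ 0.4  0.2 -0.8] M [-0.05  0.01  0.01] t 9.77 w 0.0512 p [0.5561 0.0498 0.1814]
```

View pics/m7.png

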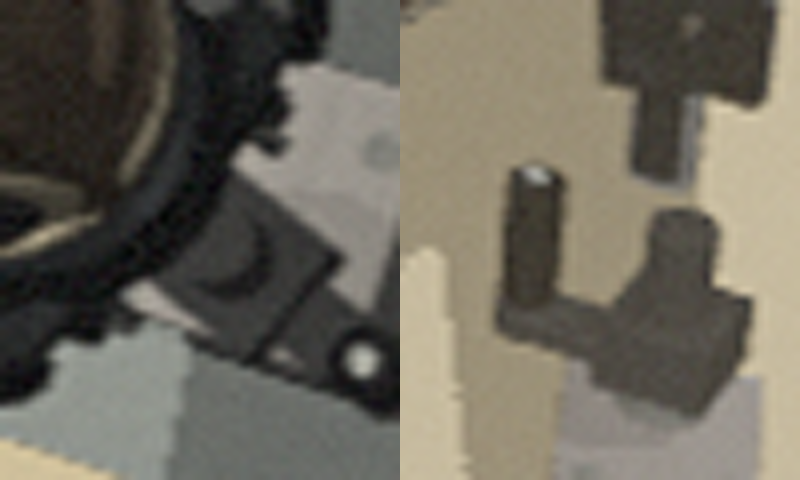

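The crank sits level and fully down on the collar, with its pin at scene (537,172) and top (362,360).

```bash
python3 - <<'E'
from h import *
S=lambda x,y:(350+(x-400)/8-.45,150+y/8-.45);T=lambda x,y:(220+x/8-.45,140+y/8-.45)
print("pin",two(S(537,172),T(362,360)), "boss top",onz("scene",*S(683,220),.189))
E
python3 -m jog '[{"dx":-26,"dy":-0.5,"dz":0,"rx":0,"ry":0,"rz":0},{"dx":-52,"dy":-0.5,"dz":0,"rx":0,"ry":0,"rz":0},{"dx":-52,"dy":-0.5,"dz":0,"rx":0,"ry":0,"rz":0},{"dx":-52,"dy":-0.5,"dz":0,"rx":0,"ry":0,"rz":0}]'
python3 g.py .5232 .0086 .124 52.3
```

```text
pin (array([0.52277507, 0.00860291, 0.19253549]), np.float64(0.0007184532401284866)) boss top [0.55055366 0.05099347 0.189     ]
time_s: 10.2
tool_pos: [0.5217, 0.0083, 0.1778]
tcp_rot: [[0.614, 0.79, 0.006], [0.79, -0.614, 0.002], [0.005, 0.003, -1.0]]
wrist_force: [0.8, -0.2, 0.1]
gripper_width: 0.0512
d [ 0.9  0.8 53.8] r [ 0.003 -0.005 -0.003] yaw 52.2 q6 2.25 F [ 0.8 -0.2  0.1] M [-0.02  0.01  0.  ] t 10.2 w 0.0512 p [0.5217 0.0083 0.1778]
```

```bash

python3 -m jog '[{"dx":0.9,"dy":0.8,"dz":25,"rx":0,"ry":0,"rz":0},{"dx":0.9,"dy":0.8,"dz":45,"rx":0,"ry":0,"rz":0},{"dx":0.9,"dy":0.8,"dz":53,"rx":0,"ry":0,"rz":0},{"dx":0.9,"dy":0.8,"dz":53,"rx":0,"ry":0,"rz":0}]'
python3 -m jog '[{"dx":0,"dy":0,"dz":0,"rx":0,"ry":0,"rz":0},{"dx":0,"dy":0,"dz":0,"rx":0,"ry":0,"rz":0},{"dx":0,"dy":0,"dz":0,"rx":0,"ry":0,"rz":0},{"dx":0,"dy":0,"dz":0,"rx":0,"ry":0,"rz":0},{"dx":0,"dy":0,"dz":0,"rx":0,"ry":0,"rz":0}]' 0 60
python3 g.py .5232 .0086 .124 52.3
```

```text
time_s: 10.53
tool_pos: [0.5219, 0.009, 0.1221]
tcp_rot: [[0.613, 0.79, 0.001], [0.79, -0.613, 0.002], [0.002, -0.0, -1.0]]
wrist_force: [0.2, 0.5, -0.1]
gripper_width: 0.0512
time_s: 10.95
tool_pos: [0.5225, 0.0092, 0.123]
tcp_rot: [[0.613, 0.79, 0.002], [0.79, -0.613, 0.002], [0.003, 0.001, -1.0]]
wrist_force: [-0.6, -1.2, 0.0]
gripper_width: 0.0184
d [-0.   0.9 -1. ] r [ 0.001 -0.003 -0.002] yaw 52.2 q6 2.25 F [-0.6 -1.2  0. ] M [ 0.1  -0.05 -0.01] t 10.95 w 0.0184 p [0.5225 0.0092 0.123 ]
```

```bash
cat > orb.py <<'E'
import sys
from h import *
c=np.array([.5550,.0497]);step,n=float(sys.argv[1]),int(sys.argv[2])
s=robot.sense();R=s["tcp_rot"];p=s["tool_pos"];v=p[:2]-c;a=np.degrees(np.arctan2(v[1],v[0]));F=s["wrist_force"]
print("ang",a.round(1),"r",(np.hypot(*v)*1e3).round(1),"z",p[2].round(4),"torque",(v[0]*F[1]-v[1]*F[0]).round(3),"rad",(F[:2]@v/np.hypot(*v)).round(1),"Fz",F[2].round(1),"t",round(s["time_s"],2),"w",round(s["gripper_width"],4),"yaw",np.degrees(np.arctan2(R[1,0],R[0,0])).round(1),"q6",s["q"][5].round(2))
for i in range(1,n+1):
    b=np.radians(a-step*i);g=np.r_[c+.052*np.array([np.cos(b),np.sin(b)]),.123]
    print((R.T@(g-p)*1e3).round(1))
E
python3 orb.py 18 8
```

```text
ang -128.8 r 51.9 z 0.123 torque 0.014 rad 1.3 Fz 0.0 t 10.95 w 0.0184 yaw 52.2 q6 2.25
[  2.7 -16.   -0.1]
[ 10.4 -30.4  -0. ]
[ 22.1 -41.7  -0. ]
[ 36.7 -48.9   0. ]
[ 52.8 -51.1   0.1]
[ 68.8 -48.3   0.1]
[ 83.2 -40.7   0.2]
[ 94.5 -29.    0.2]
```

```bash

python3 -m jog '[{"dx":2.7,"dy":-16,"dz":0,"rx":0,"ry":0,"rz":0},{"dx":10.4,"dy":-30.4,"dz":0,"rx":0,"ry":0,"rz":0},{"dx":22.1,"dy":-41.7,"dz":0,"rx":0,"ry":0,"rz":0},{"dx":36.7,"dy":-48.9,"dz":0,"rx":0,"ry":0,"rz":0},{"dx":52.8,"dy":-51.1,"dz":0,"rx":0,"ry":0,"rz":0},{"dx":68.8,"dy":-48.3,"dz":0,"rx":0,"ry":0,"rz":0},{"dx":83.2,"dy":-40.7,"dz":0,"rx":0,"ry":0,"rz":0},{"dx":94.5,"dy":-29,"dz":0,"rx":0,"ry":0,"rz":0}]'
python3 orb.py 18 8
```

```text
time_s: 11.62
tool_pos: [0.5553, 0.1014, 0.123]
tcp_rot: [[0.613, 0.79, -0.002], [0.79, -0.613, -0.0], [-0.001, -0.001, -1.0]]
wrist_force: [-7.5, -5.8, 1.3]
gripper_width: 0.0178
ang 89.7 r 51.7 z 0.123 torque 0.387 rad -5.9 Fz 1.3 t 11.62 w 0.0178 yaw 52.2 q6 2.41
[ 8.  14.1 -0. ]
[10.9 30.1 -0.1]
[ 8.8 46.3 -0.1]
[ 1.8 60.9 -0.1]
[-9.4 72.7 -0.1]
[-23.7  80.5  -0.1]
[-39.7  83.5  -0.1]
[-55.8  81.3  -0.1]
```

It works: torque is 0.387 N m against 0.36 expected. Continuing, 141° so far.

```bash

python3 -m jog '[{"dx":8,"dy":14.1,"dz":0,"rx":0,"ry":0,"rz":0},{"dx":10.9,"dy":30.1,"dz":0,"rx":0,"ry":0,"rz":0},{"dx":8.8,"dy":46.3,"dz":0,"rx":0,"ry":0,"rz":0},{"dx":1.8,"dy":60.9,"dz":0,"rx":0,"ry":0,"rz":0},{"dx":-9.4,"dy":72.7,"dz":0,"rx":0,"ry":0,"rz":0},{"dx":-23.7,"dy":80.5,"dz":0,"rx":0,"ry":0,"rz":0},{"dx":-39.7,"dy":83.5,"dz":0,"rx":0,"ry":0,"rz":0},{"dx":-55.8,"dy":81.3,"dz":0,"rx":0,"ry":0,"rz":0}]'
python3 orb.py 18 8
```

```text
time_s: 12.28
tool_pos: [0.5878, 0.0084, 0.1235]
tcp_rot: [[0.612, 0.791, 0.002], [0.791, -0.612, 0.003], [0.004, 0.0, -1.0]]
wrist_force: [5.6, 7.0, -3.9]
gripper_width: 0.0181
ang -51.6 r 52.7 z 0.1235 torque 0.462 rad -2.0 Fz -3.9 t 12.28 w 0.0181 yaw 52.3 q6 2.24
[-14.8  -7.    0.4]
[-27.1 -17.6   0.3]
[-35.6 -31.6   0.3]
[-39.3 -47.4   0.3]
[-37.9 -63.6   0.3]
[-31.6 -78.6   0.3]
[-21.  -90.9   0.4]
[ -7.  -99.3   0.4]
```

```bash

python3 -m jog '[{"dx":-14.8,"dy":-7,"dz":0.3,"rx":0,"ry":0,"rz":0},{"dx":-27.1,"dy":-17.6,"dz":0.3,"rx":0,"ry":0,"rz":0},{"dx":-35.6,"dy":-31.6,"dz":0.3,"rx":0,"ry":0,"rz":0},{"dx":-39.3,"dy":-47.4,"dz":0.3,"rx":0,"ry":0,"rz":0},{"dx":-37.9,"dy":-63.6,"dz":0.3,"rx":0,"ry":0,"rz":0},{"dx":-31.6,"dy":-78.6,"dz":0.3,"rx":0,"ry":0,"rz":0},{"dx":-21,"dy":-90.9,"dz":0.4,"rx":0,"ry":0,"rz":0},{"dx":-7,"dy":-99.3,"dz":0.4,"rx":0,"ry":0,"rz":0}]'
python3 orb.py 10 4
```

```text
time_s: 12.95
tool_pos: [0.5048, 0.0617, 0.1233]
tcp_rot: [[0.614, 0.79, 0.004], [0.79, -0.614, -0.002], [0.001, 0.005, -1.0]]
wrist_force: [6.4, -10.4, -4.9]
gripper_width: 0.0182
ang 166.5 r 51.6 z 0.1233 torque 0.446 rad -8.7 Fz -4.9 t 12.95 w 0.0182 yaw 52.1 q6 2.36
[ 8.4 -3.4  0.3]
[17.3 -4.8  0.3]
[26.4 -4.7  0.3]
[35.3 -3.1  0.3]
```

```bash

python3 -m jog '[{"dx":8.4,"dy":-3.4,"dz":0.3,"rx":0,"ry":0,"rz":0},{"dx":17.3,"dy":-4.8,"dz":0.3,"rx":0,"ry":0,"rz":0},{"dx":26.4,"dy":-4.7,"dz":0.3,"rx":0,"ry":0,"rz":0},{"dx":35.3,"dy":-3.1,"dz":0.3,"rx":0,"ry":0,"rz":0}]'
python3 orb.py 10 4
```

```text
time_s: 13.28
tool_pos: [0.5229, 0.0898, 0.1229]
tcp_rot: [[0.614, 0.789, 0.002], [0.789, -0.614, -0.007], [-0.004, 0.006, -1.0]]
wrist_force: [-2.5, -8.6, 1.3]
gripper_width: 0.0183
ang 128.7 r 51.4 z 0.1229 torque 0.378 rad -5.1 Fz 1.3 t 13.28 w 0.0183 yaw 52.1 q6 2.41
[ 8.8  2.2 -0.1]
[16.7  6.5 -0.1]
[23.8 12.2 -0.1]
[29.9 18.9 -0.1]
```

Turned 462°, torque 0.378 (free). Next 38°.

```bash

python3 -m jog '[{"dx":8.8,"dy":2.2,"dz":0,"rx":0,"ry":0,"rz":0},{"dx":16.7,"dy":6.5,"dz":0,"rx":0,"ry":0,"rz":0},{"dx":23.8,"dy":12.2,"dz":0,"rx":0,"ry":0,"rz":0},{"dx":29.9,"dy":18.9,"dz":0,"rx":0,"ry":0,"rz":0}]'
python3 orb.py 10 4
```

```text
time_s: 13.62
tool_pos: [0.554, 0.1011, 0.1228]
tcp_rot: [[0.614, 0.789, -0.002], [0.789, -0.614, -0.009], [-0.008, 0.004, -1.0]]
wrist_force: [-7.7, -3.6, 2.7]
gripper_width: 0.018
ang 91.1 r 51.4 z 0.1228 torque 0.399 rad -3.5 Fz 2.7 t 13.62 w 0.018 yaw 52.1 q6 2.42
[ 5.6  7.1 -0.2]
[ 9.3 15.4 -0.2]
[11.5 24.2 -0.2]
[12.1 33.2 -0.1]
```

```bash

python3 -m jog '[{"dx":5.6,"dy":7.1,"dz":0,"rx":0,"ry":0,"rz":0},{"dx":9.3,"dy":15.4,"dz":0,"rx":0,"ry":0,"rz":0},{"dx":11.5,"dy":24.2,"dz":0,"rx":0,"ry":0,"rz":0},{"dx":12.1,"dy":33.2,"dz":0,"rx":0,"ry":0,"rz":0}]'
python3 orb.py 10 4
```

```text
time_s: 13.95
tool_pos: [0.5856, 0.0912, 0.1229]
tcp_rot: [[0.614, 0.79, -0.006], [0.789, -0.614, -0.007], [-0.009, -0.0, -1.0]]
wrist_force: [-7.2, 3.0, 3.0]
gripper_width: 0.0179
ang 53.6 r 51.6 z 0.1229 torque 0.388 rad -1.9 Fz 3.0 t 13.95 w 0.0179 yaw 52.1 q6 2.39
[-0.1  9.  -0.1]
[-2.3 17.8 -0.1]
[-5.9 26.2 -0.1]
[-10.9  33.7  -0. ]
```

Turned 537.6°, torque 0.388, still free. The next 38° will also stay well inside the limits.

```bash

python3 -m jog '[{"dx":0,"dy":9,"dz":0,"rx":0,"ry":0,"rz":0},{"dx":-2.3,"dy":17.8,"dz":0,"rx":0,"ry":0,"rz":0},{"dx":-5.9,"dy":26.2,"dz":0,"rx":0,"ry":0,"rz":0},{"dx":-10.9,"dy":33.7,"dz":0,"rx":0,"ry":0,"rz":0}]'
python3 orb.py 10 4
```

```text
time_s: 14.28
tool_pos: [0.6048, 0.064, 0.1232]
tcp_rot: [[0.613, 0.79, -0.007], [0.79, -0.613, -0.002], [-0.006, -0.004, -1.0]]
wrist_force: [-3.8, 7.1, 0.4]
gripper_width: 0.0182
ang 16.0 r 51.9 z 0.1232 torque 0.408 rad -1.7 Fz 0.4 t 14.28 w 0.0182 yaw 52.2 q6 2.34
[-5.8  6.9  0.2]
[-12.9  12.6   0.2]
[-20.9  17.    0.2]
[-29.4  19.9   0.3]
```

```bash

python3 -m jog '[{"dx":-5.8,"dy":6.9,"dz":0.2,"rx":0,"ry":0,"rz":0},{"dx":-12.9,"dy":12.6,"dz":0.2,"rx":0,"ry":0,"rz":0},{"dx":-20.9,"dy":17,"dz":0.2,"rx":0,"ry":0,"rz":0},{"dx":-29.4,"dy":19.9,"dz":0.3,"rx":0,"ry":0,"rz":0}]'
python3 orb.py 10 4
```

```text
time_s: 14.62
tool_pos: [0.6037, 0.0306, 0.1233]
tcp_rot: [[0.612, 0.791, -0.005], [0.791, -0.612, 0.002], [-0.001, -0.005, -1.0]]
wrist_force: [2.6, 7.1, -3.0]
gripper_width: 0.0182
ang -21.4 r 52.3 z 0.1233 torque 0.398 rad -0.2 Fz -3.0 t 14.62 w 0.0182 yaw 52.3 q6 2.28
[-9.   1.5  0.3]
[-18.    1.7   0.4]
[-27.    0.3   0.4]
[-35.6  -2.6   0.4]
```

```bash

python3 -m jog '[{"dx":-9,"dy":1.5,"dz":0.3,"rx":0,"ry":0,"rz":0},{"dx":-18,"dy":1.7,"dz":0.4,"rx":0,"ry":0,"rz":0},{"dx":-27,"dy":0.3,"dz":0.4,"rx":0,"ry":0,"rz":0},{"dx":-35.6,"dy":-2.6,"dz":0.4,"rx":0,"ry":0,"rz":0}]'
python3 orb.py 7 4
```

```text
time_s: 14.95
tool_pos: [0.5826, 0.005, 0.1235]
tcp_rot: [[0.611, 0.792, 0.0], [0.791, -0.611, 0.004], [0.004, -0.002, -1.0]]
wrist_force: [9.6, 4.8, -5.5]
gripper_width: 0.0182
ang -58.3 r 52.5 z 0.1235 torque 0.562 rad 1.0 Fz -5.5 t 14.95 w 0.0182 yaw 52.3 q6 2.23
[-5.6 -3.1  0.5]
[-11.   -6.4   0.5]
[-16.  -10.3   0.5]
[-20.5 -14.8   0.5]
```

Torque rose to 0.562, so first touch came within this step (about 2 mm of travel). A smaller step next, about 20°.

```bash

python3 -m jog '[{"dx":-5.6,"dy":-3.1,"dz":0.4,"rx":0,"ry":0,"rz":0},{"dx":-11,"dy":-6.4,"dz":0.4,"rx":0,"ry":0,"rz":0},{"dx":-16,"dy":-10.3,"dz":0.4,"rx":0,"ry":0,"rz":0}]'
python3 orb.py 7 3
```

```text
time_s: 15.2
tool_pos: [0.5678, -0.0012, 0.1236]
tcp_rot: [[0.611, 0.792, 0.007], [0.792, -0.611, 0.005], [0.008, 0.002, -1.0]]
wrist_force: [10.8, 1.8, -6.1]
gripper_width: 0.0182
ang -75.9 r 52.5 z 0.1236 torque 0.574 rad 0.9 Fz -6.1 t 15.2 w 0.0182 yaw 52.3 q6 2.22
[-4.5 -4.6  0.6]
[-8.6 -9.4  0.5]
[-12.2 -14.6   0.5]
```

```bash

python3 -m jog '[{"dx":-4.5,"dy":-4.6,"dz":0.5,"rx":0,"ry":0,"rz":0},{"dx":-8.6,"dy":-9.4,"dz":0.5,"rx":0,"ry":0,"rz":0}]'
python3 orb.py 7 2
python3 - <<'E'
from h import *
t=robot.capture("top");s=robot.capture("scene")
s0=np.load("s0.npy")
cv2.imwrite("pics/m8.png",np.vstack([crop(s0,395,190,80,50,6),crop(s,395,190,80,50,6)]))
E
```

```text
time_s: 15.37
tool_pos: [0.5587, -0.0025, 0.1237]
tcp_rot: [[0.611, 0.791, 0.014], [0.791, -0.611, 0.004], [0.012, 0.008, -1.0]]
wrist_force: [11.2, -1.0, -6.4]
gripper_width: 0.018
ang -85.9 r 52.3 z 0.1237 torque 0.581 rad 1.8 Fz -6.4 t 15.37 w 0.018 yaw 52.3 q6 2.22
[-3.7 -5.2  0.6]
[ -7.  -10.7   0.5]
```

View pics/m8.png

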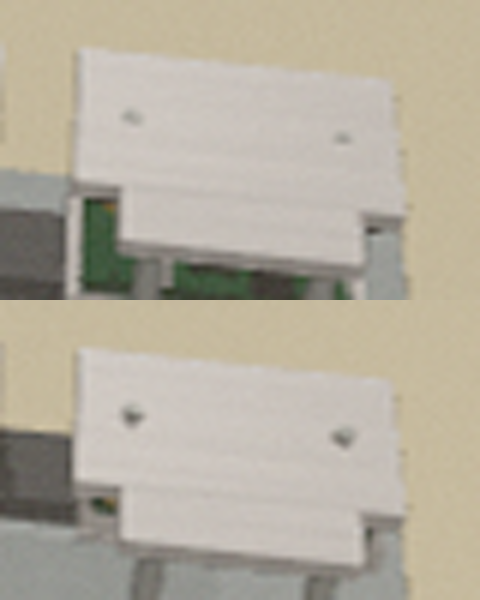

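The two guide studs now stand up out of the head's top, at (131,413) and (344,436), where they were flush before. By angle the travel is at most 4.3 mm, and by torque about 3.2 mm. One last 5° nudge, then release.

```bash

python3 -m jog '[{"dx":-3,"dy":-4,"dz":0.6,"rx":0,"ry":0,"rz":0},{"dx":-3.3,"dy":-4.6,"dz":0.8,"rx":0,"ry":0,"rz":0}]'
python3 orb.py 7 1
python3 -m jog '[{"dx":0,"dy":0,"dz":0.5,"rx":0,"ry":0,"rz":0},{"dx":0,"dy":0,"dz":0.5,"rx":0,"ry":0,"rz":0}]'
python3 orb.py 7 1
```

```text
time_s: 15.63
tool_pos: [0.5552, -0.0026, 0.1237]
tcp_rot: [[0.611, 0.791, 0.019], [0.791, -0.612, 0.003], [0.014, 0.013, -1.0]]
wrist_force: [11.8, -1.4, -4.2]
gripper_width: 0.0183
ang -89.8 r 52.3 z 0.1237 torque 0.616 rad 1.5 Fz -4.2 t 15.63 w 0.0183 yaw 52.3 q6 2.22
[-3.3 -5.4  0.5]
time_s: 15.8
tool_pos: [0.5561, -0.0028, 0.1235]
tcp_rot: [[0.611, 0.791, 0.021], [0.791, -0.612, 0.003], [0.015, 0.015, -1.0]]
wrist_force: [4.5, -0.6, -2.8]
gripper_width: 0.018
ang -88.8 r 52.5 z 0.1235 torque 0.235 rad 0.7 Fz -2.8 t 15.8 w 0.018 yaw 52.3 q6 2.22
[-3.3 -5.5  0.4]
```

Final moving torque was 0.616 N m, which means about 3.7 mm and 60 N. Releasing with a narrow opening and rising.

```bash

python3 -m jog '[{"dx":0,"dy":0,"dz":0,"rx":0,"ry":0,"rz":0},{"dx":0,"dy":0,"dz":0,"rx":0,"ry":0,"rz":0},{"dx":0,"dy":0,"dz":0,"rx":0,"ry":0,"rz":0},{"dx":0,"dy":0,"dz":-15,"rx":0,"ry":0,"rz":0},{"dx":0,"dy":0,"dz":-45,"rx":0,"ry":0,"rz":0},{"dx":0,"dy":0,"dz":-80,"rx":0,"ry":0,"rz":0},{"dx":0,"dy":0,"dz":-100,"rx":0,"ry":0,"rz":0},{"dx":0,"dy":0,"dz":-100,"rx":0,"ry":0,"rz":0}]' 0.4
python3 -m jog '[{"dx":-30,"dy":0,"dz":0,"rx":0,"ry":0,"rz":0},{"dx":-65,"dy":0,"dz":0,"rx":0,"ry":0,"rz":0},{"dx":-100,"dy":0,"dz":0,"rx":0,"ry":0,"rz":0},{"dx":-135,"dy":0,"dz":0,"rx":0,"ry":0,"rz":0},{"dx":-160,"dy":0,"dz":0,"rx":0,"ry":0,"rz":0},{"dx":-180,"dy":0,"dz":0,"rx":0,"ry":0,"rz":0},{"dx":-180,"dy":0,"dz":0,"rx":0,"ry":0,"rz":0},{"dx":-180,"dy":0,"dz":0,"rx":0,"ry":0,"rz":0}]'
python3 - <<'E'
from h import *
t=robot.capture("top");s=robot.capture("scene")
np.save("t9",t);np.save("s9",s)
a=crop(s,350,160,110,80,7);b=cv2.resize(t[100:300,200:512,::-1],(468,300));c=cv2.resize(s[:,:,::-1],(302,300))
b=cv2.resize(t[100:300,200:512,::-1],(770,494))
cv2.imwrite("pics/m9.png",a);cv2.imwrite("pics/m10.png",b)
print(robot.sense()["wrist_force"],robot.sense()["time_s"])
E
```

```text
time_s: 16.47
tool_pos: [0.5556, -0.003, 0.2287]
tcp_rot: [[0.611, 0.791, 0.028], [0.791, -0.612, 0.003], [0.019, 0.021, -1.0]]
wrist_force: [0.1, 0.1, -0.4]
gripper_width: 0.0339
time_s: 17.13
tool_pos: [0.4448, -0.1458, 0.2249]
tcp_rot: [[0.613, 0.79, 0.028], [0.79, -0.613, 0.003], [0.02, 0.02, -1.0]]
wrist_force: [-0.4, -0.1, -0.4]
gripper_width: 0.0342
[ 0.07174179 -0.1276912   0.58388937] 17.2333
```

View pics/m9.png

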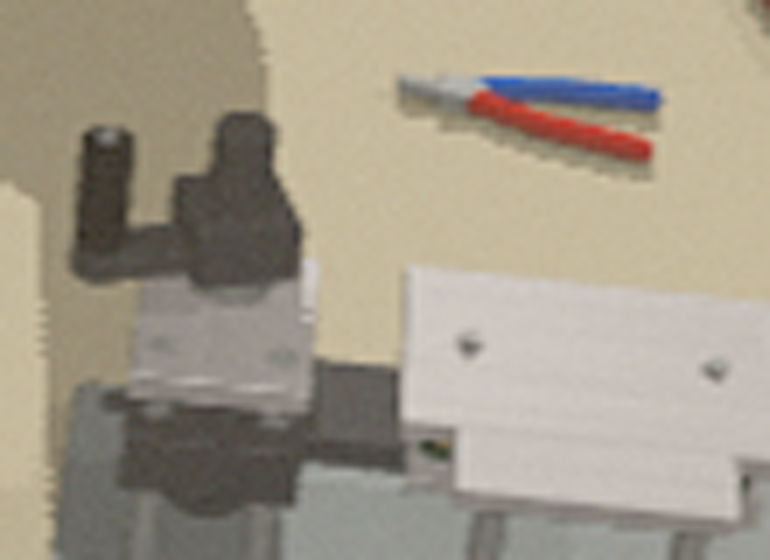

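View pics/m10.png

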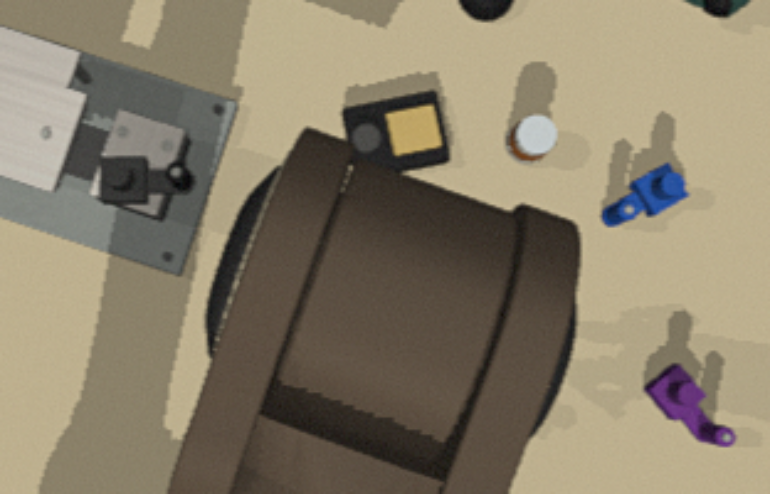

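The crank stands level on the collar, the studs are still proud of the head, and the jar and sponge stand are unmoved. The arm hides the spool here, but nothing came near it. One height check of the pin, then hand in.

```bash
python3 - <<'E'
from h import *
p=two((350+107/7-.45,160+135/7-.45),(200+180/2.468-.4,100+172/2.468-.4));print("pin",p)
if abs(p[0][2]-.1925)<.006: print(robot.sign_off())
E
```

```text
pin (array([ 0.55580653, -0.00493916,  0.19110359]), np.float64(0.0037397846655398688))
the job is handed in; nothing more can be done
None
```

The crank is on the shaft and wound, the probe plate is up by roughly 3.7 mm, and the job is handed in. It took about 17 s of the 72 s allowed.

- **Pick-up and fit:** My first grasp closed above the boss because the reported tool height read about 30 mm low. I saw this in a picture, and the second grasp held. The crank dropped fully onto the square drive at z = 0.132, which is the collar height.
- **Winding:** I turned it clockwise by its grip for about 680°. Torque stayed near 0.40 N m until first touch and ended at 0.616 N m. That puts the plate up about 3.6–3.9 mm, with roughly 60 N on the board. The crank angle past first touch allows up to 4.6 mm, so the two readings differ slightly, but both are inside the 40–90 N range.
- **Last checks:** After release, the pin top measured z = 0.191, against 0.1925 when first seated, so the crank is still down on the shaft. That reading was rougher than earlier ones, because the two camera views disagreed by 3.7 mm. The plate's guide studs still stand up out of the head, and the wrist force was about zero.
- **Bystanders:** The jar and sponge stand look unmoved. The arm hid the spool in the last picture, so I could not check it, but I never worked near it.

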